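# Wedge up the front of a levelling table

## Robot

A 6-joint arm with a two-finger parallel gripper is mounted at the origin on the work surface; the furniture and walls round the work are solid. World frame = base frame: x ahead of the robot, y to its left, z up, the work surface at z = 0. Lengths are in mm, angles in rad, forces in N, time in s.
With the tool pointing down it reaches from about 275 to 1000 mm from the base axis. Payload 8.4 kg.
Tool frame: the origin (TCP) lies midway between the tips of the shut fingers; the grasp point (between the pads) lies 19 mm behind it (r.grip_point_offset is the distance from the TCP to the grasp point, in mm); z points along the fingers, y is the line along which they close (so a half turn about z gives the same grasp; the last joint's range is limited). The gripper opens to 85 mm and grips with 20 to 120 N. Pads are 22 mm wide; open, the fingers measure 114 mm over their backs; the gripper's body (76 mm by 85 mm) begins 54 mm behind the grasp point. The pads swing forward as they close: fully open they stand 13 mm farther back than shut.
Start: joints at [-1.274, 0.353, 1.633, -0, 1.155, -0.002], TCP at [183.982, -597.309, 231.281] pointing down, gripper open.
Joint ranges: [-2.63, 2.63], [-0.92, 2.1], [0.06, 2.66], [-1.3, 4.44], [0, 2.69], [-3.02, 3.02]. Speed limits (rad/s): [2.22, 2.22, 2.79, 3.14, 3.14, 3.14].

## Interface

Orientations are given as [roll, pitch, yaw] about the fixed x, y, z axes, in that order (R = Rz(yaw) Ry(pitch) Rx(roll)).
In Python, from rig import r gives the robot as it stands. The module is installed in compiled form; this text tells all that it offers.
- The arm moves only by the shell command python3 -m creep 'ROWS' [FORCE]. ROWS is text: rows parted by semicolons, each of 7 numbers parted by spaces: the turn, a rotation vector about the tool's x, y, z in degrees, then the shift along the tool's x, y, z in m, then the closure in counts, from 0 (fully open) to 255 (shut). A call has 1 to 8 rows; each row is the pose to reach, as a shift and turn from the pose commanded when the call began, along the tool's axes at that moment; what a row does not reach only later rows make up. A row lasts 1/8 s, in which the tool goes at most 62.5 mm and 10.7 degrees, less where a joint would pass 70% of its speed; a pose out of reach is approached as far as the arm can. A call with a gripper value outside its range is refused whole. The fingers move at their own pace and stop on an object; FORCE is the grip in N (left out, the last holds). Time passes only in rows, so rows that repeat a pose let the fingers close. It gives the time, the measured TCP pose, the force, the opening and the grip force at its end, in the units of the state.
- r.sense(): the state, without advancing time (a new reading comes with each control period).
- r.grab_frame(name): name is "side" or "top"; returns a dict with "img" (384x512x3 uint8, red, green, blue), "range_z" (384x512 float32, mm along the optical axis (not along the pixel's ray), 0 where there is no reading), "K" (3x3 intrinsics, pixels), "world_from_camera" (4x4, takes a point from camera to world coordinates). Camera axes: x right, y up, looking along -z (the intrinsics and any distortion apply to the point x, -y, -z); pixel columns grow to the right and rows downward; lengths in mm; the calibration is good to about 2 mm. A picture is of the moment at which its call begins.
- r.sign_off(): hands the job in; it is judged then, once.
The state is a dict: "clock": time; "qpos": joint angles; "qvel": joint speeds; "joint_efforts": joint torques, N m; "eef_pos": TCP position; "tcp_rot": TCP orientation; "contact_force": force on the tool from outside, world axes, zero at the start; "wrist_torque": the same for the moment, N m; "opening": opening from 0.0 (shut) to 1.0 (fully open); "grasp_force": force on a finger pad.
Only numpy, scipy, OpenCV 4.12 (cv2) and the standard library are available. Lean on these libraries where they do the work, as an engineer would, in place of code of your own. Each camera call takes 0.05 s, during which the arm holds its last target. There are 200 camera calls.

## Task

Set the yellow wedge flat on the narrow metal runway of the levelling table, thin end towards the white plate, then push it along the runway under the plate's front edge until that edge just lifts off its two rest posts: about 4 mm, certainly less than 7. Lift the plate only with the wedge, keep the petri dish in its place on it and leave the other things on the bench alone. Finish while still gripping the wedge and holding it there, flat on the runway with the plate resting on it.

Things in the scene. Friction and masses are not known exactly. Their poses are not given: they have to be found in the camera images.
- wedge_grip (a point): centre of the yellow wedge's black grip block (20 x 20 mm, 40 mm high), 42 mm above the wedge's underside; block top 61 mm above the underside. x points to the thin tip, z up. Wedge 104 x 26 mm, 0.12 kg, starts flat on the bench. Along x from this point: tip (5 mm thick) at +89 mm, top rises evenly (0.23) to 22 mm thick at +15 mm, then level to the rear end at -15 mm.
- wedge_foot (a point): centre of the wedge's underside, half-way along its length (37 mm ahead of the grip block's centre line, 42 mm below wedge_grip); same axes.
- wedge: the yellow leveling wedge with its black grip; origin and axes as wedge_foot.
- leveller: levelling table, fixed: grey base with a narrow runway in front and a white hinged plate behind. Origin at bench height; x runs along the runway's middle from its open end to the hinge, z up. Plate 150 x 130 x 8 mm, top 40 mm above the bench, spans x -20 to +130 mm, hinged at x = 125, z = 36 mm, front corners resting on two rubber-topped posts.
- runway: aluminium runway bar on the levelling table: 34 mm wide, no side walls, flat top 21 mm above the bench, from x = -145 mm (open end) to x = +40 mm (under the plate) in the levelling table's frame.
- runway_mid (a point): point on the middle line of the runway's top, at x = -90 mm in the levelling table's frame, 74 mm in front of the plate's nose; axes as the levelling table's.
- plate_nose (a point): lowest point, in the middle, of the round steel bar (8 mm thick, 60 mm long) under the plate's front edge, where the wedge runs in: at x = -16 mm in the levelling table's frame and 9 mm above the runway while the plate rests on its posts. It rises as the plate is lifted.
- plate (a joint): angle of the hinged white plate, rad: 0 resting on its posts, grows as the front edge is lifted; the nose bar, 141 mm from the hinge, rises 1.41 mm for each 0.01 rad. The plate weighs 0.5 kg and swings freely.
- dish_mid (a point): centre of the round petri dish, 72 mm across and 15 mm high, loose on the white plate
- small_beaker_mid (a point): centre of the clear beaker, 48 mm across and 58 mm high, loose on the bench
- lab_timer_mid (a point): centre of the white timer with red keys, 62 x 64 x 19 mm, loose on the bench
- slides_mid (a point): centre of the grey slide box, 71 x 98 x 37 mm, loose on the bench

How it is judged (in metres and radians):
On the way:
1. the wedge is set flat on the runway, thin end towards the plate, the plate still down on its posts (z of wedge_foot in the frame of runway_mid between -0.003 and 0.003 m and y of wedge_foot in the frame of runway_mid between -0.013 and 0.013 m and horizontal distance between wedge_grip and plate_nose above 0.06 m and contact force between wedge and runway above 0.1 N and angle between wedge_foot's own z axis and vertical below 0.07 rad and angle between the x axis of wedge_foot and the x axis of leveller, either way round below 0.2 rad and value of joint plate below 0.007 rad and x of plate_nose in the frame of wedge_foot above 0.02 m), for 0.2 s.
At the end, for the whole second after the job is handed in: Plate front still, 1.5 to 7 mm up, carried by the wedge alone (over 0.5 N on plate and on runway); wedge gripped (over 2 N), flat on the runway (3 mm, 0.07 rad), within 13 mm and 0.2 rad of its line; hand off the plate; dish moved under 15 mm, bystanders under 20 mm (value of joint plate between 0.011 and 0.05 rad and velocity of joint plate between -0.02 and 0.02 rad/s and contact force between wedge and plate above 0.5 N and contact force between wedge and runway above 0.5 N and contact force between the fingers and wedge above 2 N and contact force between each of the arm, the fingers and plate below 0.3 N and z of wedge_foot in the frame of runway_mid between -0.003 and 0.003 m and y of wedge_foot in the frame of runway_mid between -0.013 and 0.013 m and angle between the x axis of wedge_foot and the x axis of leveller, either way round below 0.2 rad and angle between wedge_foot's own z axis and vertical below 0.07 rad and distance of dish_mid from where it was at the start of the episode below 0.015 m and distance of each of small_beaker_mid, lab_timer_mid, slides_mid from where it was at the start of the episode below 0.02 m and x of plate_nose in the frame of wedge_foot above -0.02 m); the arm keeps its last pose, push and grip.
It fails at once if the hand lifts or pushes the plate itself (contact force between any of the fingers, the arm and plate above 2 N).
It fails at once if the petri dish is shifted (distance of dish_mid from where it was at the start of the episode above 0.025 m).
It fails at once if a bystander is disturbed (distance of any of small_beaker_mid, lab_timer_mid, slides_mid from where it was at the start of the episode above 0.03 m).
It also fails if it takes over 42 s, if anything falls off the work surface, if the arm or the gripper's body presses on something with over 40 N, if the wrist force passes 120 N, or if a joint passes its speed limit or range.

## Working session

There is one attempt and no reset: what is moved stays moved. The work goes in short steps, Python scripts to look and compute and a shell command to move; the robot and the scene stay as the last step left them, time stands still between calls to the robot, and variables do not carry over. Pictures are saved under pics/ and viewed, at most 10 in all, crops included, and the job is handed in when it is done.

```bash
mkdir -p pics; cat > h.py <<'E'
import numpy as np, cv2
from rig import r
def pts(f):
    K=f["K"];d=f["range_z"];h,w=d.shape
    u,v=np.meshgrid(np.arange(w),np.arange(h))
    x=(u-K[0,2])/K[0,0]*d;y=(v-K[1,2])/K[1,1]*d
    P=np.stack([x,-y,-d,np.ones_like(d)],-1)@f["world_from_camera"].T
    P=P[...,:3];P[d==0]=np.nan
    return P
def save(f,n,box=None,s=1):
    im=f["img"][...,::-1]
    if box: im=im[box[1]:box[3],box[0]:box[2]]
    cv2.imwrite("pics/"+n,cv2.resize(im,None,fx=s,fy=s))
E
python3 - <<'E'
from h import *
s=r.sense();print(s["clock"],s["eef_pos"],s["tcp_rot"],s["opening"],r.grip_point_offset)
for n in("side","top"):
    f=r.grab_frame(n);save(f,n+"0.png",s=1.5);print(n,f["K"].tolist(),f["world_from_camera"].round(3).tolist())
    np.savez("/tmp/%s0.npz"%n,**f)
E
```

```text
0.0 [ 183.85061583 -596.86646074  230.56989385] [-3.14024161e+00 -2.08422260e-05  2.98734234e-01] 1.0039202412527781 18.700000000000003
side [[403.2599125951701, 0.0, 257.89485217060735], [0.0, 403.2599125951701, 191.3156141602428], [0.0, 0.0, 1.0]] [[0.985, 0.071, -0.156, 436.127], [-0.171, 0.45, -0.877, -755.939], [0.008, 0.89, 0.455, 470.901], [0.0, 0.0, 0.0, 1.0]]
top [[408.21079198667917, 0.0, 250.26028075427692], [0.0, 408.21079198667917, 189.98763910133536], [0.0, 0.0, 1.0]] [[0.01, 0.994, -0.112, 457.956], [-1.0, 0.012, 0.017, 31.801], [0.018, 0.112, 0.994, 958.346], [0.0, 0.0, 0.0, 1.0]]
```

View pics/side0.png

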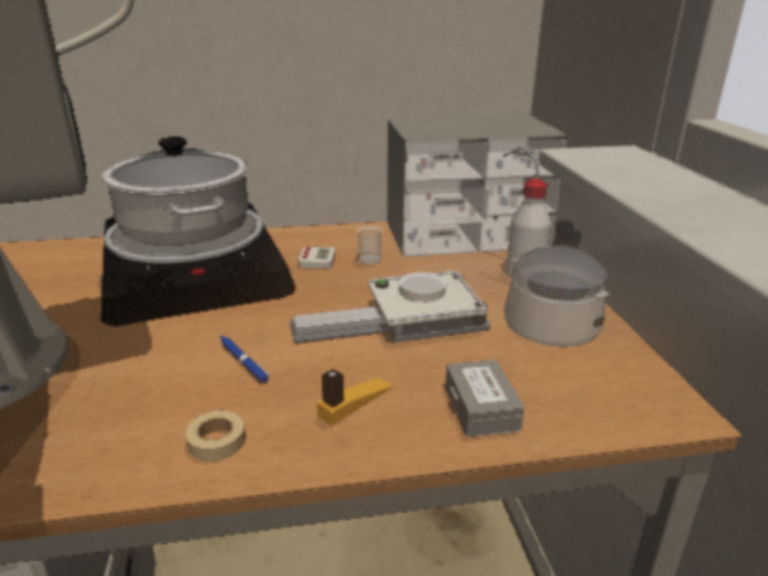

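View pics/top0.png

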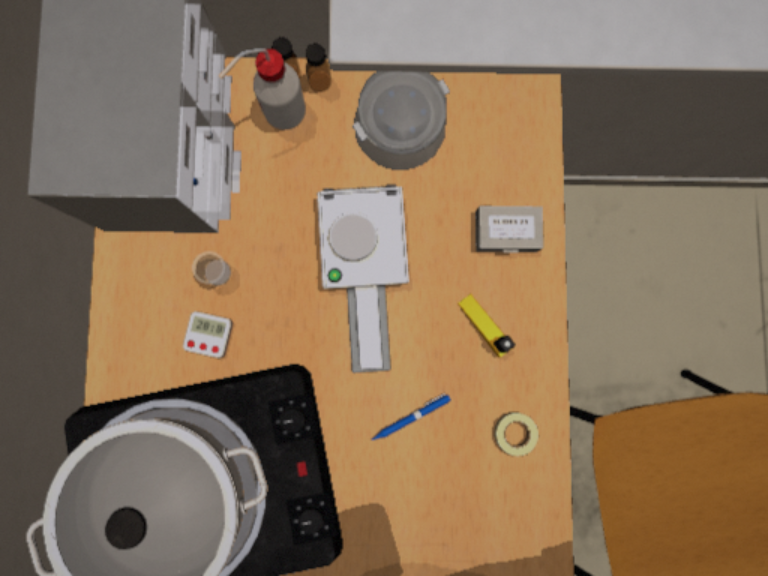

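The top view (1.5x) shows the yellow wedge with its tip near (468,300) and black grip at (504,344). The bright runway strip runs from (371,370) up to the white plate, whose edge is at y≈287. The dish is at (353,237), and the slide box, beaker and timer are well clear.

```bash
cat >> h.py <<'E'
def ray(f,uv,z):
    K=f["K"];T=f["world_from_camera"];uv=np.atleast_2d(np.asarray(uv,float))
    d=np.c_[(uv[:,0]-K[0,2])/K[0,0],-(uv[:,1]-K[1,2])/K[1,1],-np.ones(len(uv))]@T[:3,:3].T
    return T[:3,3]+d*((z-T[2,3])/d[:,2])[:,None]
def comp(m):
    n,l,st,c=cv2.connectedComponentsWithStats(m.astype(np.uint8));i=1+st[1:,4].argmax()
    ys,xs=np.nonzero(l==i);return np.c_[xs,ys]
def yellow(f):
    h=cv2.cvtColor(f["img"],cv2.COLOR_RGB2HSV);return h
E
python3 - <<'E'
from h import *
for n in("top","side"):
    f=dict(np.load("/tmp/%s0.npz"%n));hsv=cv2.cvtColor(f["img"],cv2.COLOR_RGB2HSV).astype(int);P=pts(f)
    H,S,V=hsv[...,0],hsv[...,1],hsv[...,2]
    box=np.zeros(H.shape,bool)
    if n=="top": box[190:245,295:350]=1
    else: box[240:285,205:270]=1
    y=comp(box&(H>20 if n=="top" else H>17)&(H<35)&(S>150)&(V>80)); k=comp(box&(V<70))
    print(n,"yellow",len(y),"black",len(k),k.mean(0),k.min(0),k.max(0))
    w=P[y[:,1],y[:,0]];print("depth yellow z pct",np.nanpercentile(w[:,2],[5,50,95]))
    rect=cv2.minAreaRect(y.astype(np.float32));print("px rect",rect)
    c=cv2.boxPoints(rect);print(ray(f,c,10).round(1).tolist())
    kb=P[k[:,1],k[:,0]];print("black depth",np.nanpercentile(kb,[5,50,95],axis=0).round(1).tolist())
    print("black ray z61",ray(f,[k.mean(0)],61),"z42",ray(f,[k.mean(0)],42))
    if n=="top":
        b=np.zeros(H.shape,bool);b[120:192,205:280]=1
        p=comp(b&(V>185)&(S<40));rp=cv2.minAreaRect(p.astype(np.float32));print("plate",rp,ray(f,cv2.boxPoints(rp),40).round(1).tolist())
        for row in (195,203,210,218,226,235,243,247): print(row,V[row,228:264].tolist())
        print("depth",np.nanmedian(P[200:240,246],axis=0),np.nanmedian(P[140:150,262:268],axis=(0,1)),"bench",np.nanmedian(P[200:240,280:290,2]))
E
```

```text
top yellow 382 black 81 [335.02469136 229.02469136] [329 224] [342 234]
depth yellow z pct [ 5.91708041 14.62531159 23.53600863]
px rect ((320.08538818359375, 212.23171997070312), (35.7637939453125, 11.400684356689453), 51.34019470214844)
[[538.6, -111.4, 10.0], [555.5, -132.3, 10.0], [490.8, -184.0, 10.0], [474.1, -163.0, 10.0]]
black depth [[466.4, -183.9, 27.7], [475.2, -171.1, 59.6], [484.0, -164.7, 63.9]]
black ray z61 [[ 475.05034399 -170.68415205   61.        ]] z42 [[ 475.41228527 -174.97147575   42.        ]]
plate ((241.7844696044922, 157.83619689941406), (62.83256149291992, 56.666751861572266), 86.633544921875) [[703.6, 106.3, 40.0], [713.3, -23.9, 40.0], [567.7, -33.0, 40.0], [558.6, 95.0, 40.0]]
195 [173, 170, 164, 123, 115, 128, 127, 120, 113, 176, 195, 195, 195, 195, 195, 194, 194, 193, 193, 194, 195, 194, 193, 180, 136, 139, 139, 137, 133, 159, 181, 180, 183, 188, 190, 191]
203 [188, 189, 189, 172, 112, 140, 136, 137, 127, 118, 195, 194, 195, 195, 194, 194, 193, 194, 194, 195, 195, 194, 194, 178, 114, 137, 135, 138, 134, 137, 190, 190, 190, 189, 190, 190]
210 [190, 18
[... 1033 characters left out ...]
, 157, 157, 154, 152, 153, 150, 150, 167, 183, 188, 189, 189]
depth [495.36500182  24.85655428  22.86168684] [666.37986244 -16.39496029  40.71648904] bench 0.6745491344643142
side yellow 420 black 230 [221.3826087  258.84347826] [215 249] [227 269]
depth yellow z pct [ 6.68445416 16.12944705 23.30041813]
px rect ((236.17535400390625, 264.2590637207031), (14.88789176940918, 50.133670806884766), 64.65382385253906)
[[455.3, -159.2, 10.0], [548.1, -105.6, 10.0], [552.7, -150.7, 10.0], [463.7, -198.6, 10.0]]
black depth [[465.2, -189.1, 29.4], [474.1, -184.9, 47.7], [484.2, -179.0, 62.1]]
black ray z61 [[ 473.13724113 -202.88571406   61.        ]] z42 [[ 474.85274686 -177.25019146   42.        ]]
```

```bash
python3 - <<'E'
from h import *
f=dict(np.load("/tmp/top0.npz"));hsv=cv2.cvtColor(f["img"],cv2.COLOR_RGB2HSV).astype(int);P=pts(f);H,S,V=hsv[...,0],hsv[...,1],hsv[...,2]
L=[];R=[]
for row in range(197,243):
    v=V[row].astype(float)
    c=245
    i=c
    while v[i-1]>155:i-=1
    L.append([i-(v[i]-155)/(v[i]-v[i-1]),row])
    i=c
    while v[i+1]>155:i+=1
    R.append([i+(v[i]-155)/(v[i]-v[i+1]),row])
L=ray(f,L,21);R=ray(f,R,21);
for q in(L,R):
    p=np.polyfit(q[:,0],q[:,1],1);print("edge",p,np.std(q[:,1]-np.polyval(p,q[:,0])))
m=(L+R)/2;p=np.polyfit(m[:,0],m[:,1],1);yaw=np.arctan(p[0]);print("line",p,"yaw",yaw,"width",np.mean(L[:,1]-R[:,1]))
# ends along centre column
col=[(int(round(np.interp(rw,range(197,243),[(a) for a in range(46)]))),rw) for rw in [240]]
print("col end",V[238:252,248].tolist(),"plate front",V[182:198,243].tolist())
for rw in (245.5,192): print(rw,ray(f,[[247,rw]],21))
# depth-based
for n in("top","side"):
    f=dict(np.load("/tmp/%s0.npz"%n));P=pts(f);X=P.reshape(-1,3)
    hs=cv2.cvtColor(f["img"],cv2.COLOR_RGB2HSV).reshape(-1,3).astype(int)
    near=(abs(X[:,0]-505)<90)&(abs(X[:,1]+148)<70)
    b=X[near&(X[:,2]>55)];print(n,"block top",len(b),b.mean(0),b.min(0),b.max(0))
    rot,(w)=None,X[near&(X[:,2]>4)&(X[:,2]<70)]
    c,(a,bb),an=cv2.minAreaRect(w[:,:2].astype(np.float32));print(" wedge rect",len(w),c,a,bb,an)
    c=w[:,:2].mean(0);u,s,vt=np.linalg.svd(w[:,:2]-c);d=vt[0]*np.sign(vt[0,0]);print(" pca",c,np.arctan2(d[1],d[0]))
    t=(w[:,:2]-c)@d;print(" ends",c+d*np.percentile(t,99.5),c+d*np.percentile(t,.5))
    q=X[(abs(X[:,0]-520)<60)&(abs(X[:,1]-24)<30)&(X[:,2]>16)&(X[:,2]<28)]
    pl=X[(abs(X[:,0]-637)<100)&(abs(X[:,1]-36)<90)&(X[:,2]>34)&(X[:,2]<46)]
    print(" run z",np.median(q[:,2]),"plate",cv2.minAreaRect(pl[:,:2].astype(np.float32)),np.median(pl[:,2]))
    dd=X[(abs(X[:,0]-637)<60)&(abs(X[:,1]-36)<60)&(X[:,2]>50)&(X[:,2]<62)];print(" dish",len(dd),np.median(dd,axis=0))
E
```

```text
edge [0.07388466 5.59527235] 0.36076619083572614
edge [  0.07722328 -28.95242415] 0.5071247830576164
line [  0.07555647 -11.67952276] yaw 0.07541318162462812 width 32.86687389965141
col end [194, 195, 195, 194, 194, 195, 194, 156, 113, 119, 160, 188, 189, 189] plate front [195, 195, 195, 194, 195, 194, 194, 189, 152, 154, 191, 190, 195, 194, 193, 193]
245.5 [[436.42724073  21.91249944  21.        ]]
192 [[558.88396463  23.23038978  21.        ]]
top block top 85 [ 476.62918067 -175.79670688   60.95766632] [ 464.23329196 -188.33834072   55.90091268] [ 488.49362057 -164.21669466   65.60383847]
 wedge rect 680 (506.2339172363281, -147.9412841796875) 175.23631286621094 139.52891540527344 0.06058448925614357
 pca [ 504.95150327 -154.12616924] 0.440037595266294
 ends [ 590.5576157  -113.82054673] [ 425.09685035 -191.72385245]
 run z 21.803197725143605 plate ((639.0545654296875, 36.66255569458008), (154.36915588378906, 130.10044860839844), 4.354851722717285) 41.22303501214981
 dish 807 [634.31182204  51.03100321  56.07766555]
side block top 111 [ 474.19449063 -180.25579236   60.42530214] [ 462.48159679 -189.6914769    55.24596663] [ 486.91645184 -164.99314335   64.06969747]
 wedge rect 930 (504.3309020996094, -155.63540649414062) 106.04486846923828 27.818666458129883 36.551639556884766
 pca [ 490.6647635  -171.23828339] 0.6468188667223957
 ends [ 547.66924208 -128.18867517] [ 465.16148955 -190.49827802]
 run z 21.680443997258806 plate ((636.6401977539062, 36.22528076171875), (154.4651641845703, 133.94850158691406), 4.427847862243652) 41.190424788204524
 dish 411 [631.88044872  43.80378056  56.15999586]
```

```bash
cat >> h.py <<'E'
from scipy.spatial.transform import Rotation as Rn
def plan(x,y,z,yaw):
    s=r.sense();R=Rn.from_euler("xyz",s["tcp_rot"])
    G=Rn.from_euler("xyz",[np.pi,0,yaw])
    d=R.inv().apply(np.array([x,y,z])-s["eef_pos"])/1000
    t=(R.inv()*G).as_rotvec(degrees=True)
    print("t=%.2f"%s["clock"],"pos",s["eef_pos"].round(1),"rot",s["tcp_rot"].round(4),"F",s["contact_force"].round(1),"op %.2f g %.1f"%(s["opening"],s["grasp_force"]));print("turn",t.round(2),"shift",d.round(4))
E
python3 -c "
from h import *
plan(475.5,-177,110,.645)"
```

```text
t=0.10 pos [ 183.9 -596.9  230.6] rot [-3.1403  0.      0.2988] F [ 0.3 -0.1 -0.1] op 1.00 g 0.0
turn [-7.000e-02 -1.000e-02 -1.983e+01] shift [ 0.4023 -0.3153  0.121 ]
```

```bash
python3 -m creep '0 0 -3 0.03 -0.023 0 0; 0 0 -6 0.08 -0.063 0.01 0; 0 0 -9 0.13 -0.102 0.02 0; 0 0 -12 0.18 -0.141 0.03 0; 0 0 -15 0.23 -0.18 0.045 0; 0 0 -18 0.28 -0.219 0.06 0; 0 0 -19.8 0.325 -0.255 0.08 0; 0 0 -19.8 0.365 -0.286 0.1 0' 40; python3 -c "
from h import *
plan(475.5,-177,110,.645)"
```

```text
clock: 1.1
eef_pos: [448.9, -215.9, 131.4]
tcp_rot: [3.141, -0.0, 0.645]
contact_force: [1.7, -0.8, -0.3]
opening: 1.003
grasp_force: 0.0
t=1.10 pos [ 448.9 -215.9  131.4] rot [ 3.1408e+00 -4.0000e-04  6.4480e-01] F [ 1.7 -0.8 -0.3] op 1.00 g 0.0
turn [ 0.04 -0.02 -0.01] shift [ 0.0446 -0.0151  0.0214]
```

```bash
python3 -m creep '0 0 0 0.022 -0.007 0.01 0; 0 0 0 0.0445 -0.015 0.025 0; 0 0 0 0.0445 -0.015 0.035 0; 0 0 0 0.0445 -0.015 0.035 0'; python3 -c "
from h import *
plan(475.5,-177,28,.645)
a=r.grab_frame('side');save(a,'a.png',(170,130,330,300),3)
b=r.grab_frame('top');P=pts(b).reshape(-1,3)
hs=cv2.cvtColor(b['img'],cv2.COLOR_RGB2HSV).astype(int);m=(hs[...,0]>20)&(hs[...,0]<35)&(hs[...,1]>150)&(hs[...,2]>80);m[:190]=0;m[245:]=0;m[:,:295]=0;m[:,350:]=0;print('top yellow visible',m.sum())
"
```

```text
clock: 1.6
eef_pos: [473.5, -178.9, 96.0]
tcp_rot: [-3.14, 0.001, 0.645]
contact_force: [-0.2, -0.7, -0.3]
opening: 1.0
grasp_force: 0.0
t=1.60 pos [ 473.5 -178.9   96. ] rot [-3.140e+00  1.300e-03  6.447e-01] F [-0.2 -0.7 -0.3] op 1.00 g 0.0
turn [-0.09  0.07 -0.02] shift [ 0.0029 -0.0002  0.068 ]
top yellow visible 266
```

View pics/a.png

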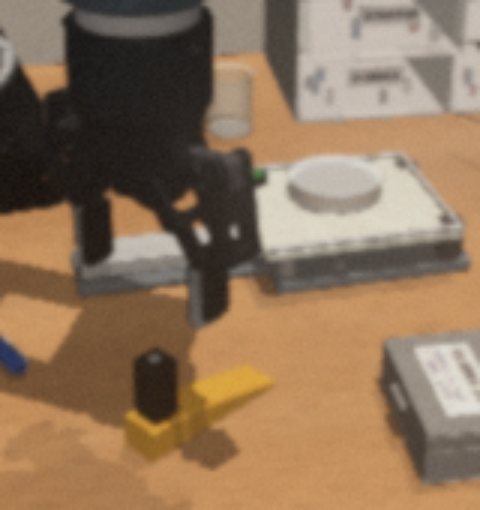

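The open fingers, at crop positions (95,240) and (210,300), straddle the black block at (155,370). Next I'll descend and close.

```bash
python3 -m creep '0 0 0 0.001 0 0.02 0; 0 0 0 0.002 0 0.04 0; 0 0 0 0.002 0 0.055 0; 0 0 0 0.002 0 0.066 0; 0 0 0 0.002 0 0.066 0; 0 0 0 0.002 0 0.066 140; 0 0 0 0.002 0 0.066 200; 0 0 0 0.002 0 0.066 255' 40;  python3 -m creep '0 0 0 0 0 0 255; 0 0 0 0 0 0 255; 0 0 0 0 0 0 255; 0 0 0 0 0 0 255'
```

```text
clock: 2.7
eef_pos: [476.3, -177.7, 31.2]
tcp_rot: [3.141, -0.0, 0.645]
contact_force: [0.5, -0.2, -1.1]
opening: 0.378
grasp_force: 0.0
clock: 3.2
eef_pos: [476.1, -177.6, 30.9]
tcp_rot: [3.141, -0.0, 0.644]
contact_force: [-0.1, 1.4, 4.6]
opening: 0.226
grasp_force: 45.2
```

```bash
python3 -m creep '0 0 0 0 0 -0.01 255; 0 0 0 0 0 -0.03 255; 0 0 0 0 0 -0.05 255; 0 0 0 0 0 -0.07 255; 0 0 0 0 0 -0.08 255; 0 0 0 0 0 -0.08 255' 60; python3 -c "
from h import *
plan(457.4,22.9,85,.0757)"
```

```text
clock: 3.95
eef_pos: [476.4, -177.8, 111.4]
tcp_rot: [3.141, -0.001, 0.644]
contact_force: [0.1, -0.4, -0.9]
opening: 0.225
grasp_force: 58.7
t=3.95 pos [ 476.4 -177.8  111.4] rot [ 3.1405e+00 -7.0000e-04  6.4440e-01] F [ 0.1 -0.4 -0.9] op 0.23 g 58.7
turn [ 0.05 -0.06 32.58] shift [ 0.1054 -0.1719  0.0262]
```

```bash
python3 -m creep '0 0 3 0.008 -0.013 0 255; 0 0 8 0.025 -0.041 0 255; 0 0 14 0.045 -0.073 0 255; 0 0 20 0.065 -0.106 0 255; 0 0 26 0.085 -0.139 0 255; 0 0 31 0.1 -0.163 0.005 255; 0 0 32.6 0.1055 -0.172 0.015 255; 0 0 32.6 0.1055 -0.172 0.022 255'; python3 -m creep '0 0 0 0 0 0 255; 0 0 0 0 0 0 255'; python3 - <<'E'
from h import *
plan(457.4,22.9,52,.0757)
for n in("side","top"):
    f=r.grab_frame(n);np.savez("/tmp/%s1.npz"%n,**f);P=pts(f)
    hs=cv2.cvtColor(f["img"],cv2.COLOR_RGB2HSV).astype(int)
    near=(abs(P[...,0]-500)<90)&(abs(P[...,1]-25)<40)
    m=near&(hs[...,0]>17)&(hs[...,0]<36)&(hs[...,1]>120)&(hs[...,2]>60)
    k=comp(m);w=P[k[:,1],k[:,0]];print(n,len(k),w.min(0).round(1),w.max(0).round(1))
    c=w.mean(0);vt=np.linalg.svd(w[:,:2]-c[:2])[2][0];vt*=np.sign(vt[0]);print(" c",c,"yaw",np.arctan2(vt[1],vt[0]))
    t=w[:,:2]@vt
    for lo in range(int(t.min()),int(t.max()),12):
        q=w[(t>=lo)&(t<lo+12)];print("  ",lo,len(q),np.median(q,axis=0).round(1),np.ptp(q[:,1]).round(1))
    if n=="side": save(f,"b.png",(150,100,340,260),3)
E
```

```text
clock: 4.95
eef_pos: [456.4, 23.8, 87.8]
tcp_rot: [-3.142, 0.001, 0.077]
contact_force: [-0.5, -0.1, -1.4]
opening: 0.223
grasp_force: 58.8
clock: 5.2
eef_pos: [457.2, 22.7, 88.8]
tcp_rot: [3.142, 0.0, 0.075]
contact_force: [-0.2, -0.1, -1.1]
opening: 0.223
grasp_force: 58.8
t=5.20 pos [457.2  22.7  88.8] rot [3.1415e+00 1.0000e-04 7.5000e-02] F [-0.2 -0.1 -1.1] op 0.22 g 58.8
turn [ 0.    0.01 -0.04] shift [ 0.0002 -0.0002  0.0368]
side 353 [441.8   7.4  61.3] [545.2  43.3  82.1]
 c [493.40360817  18.75883367  71.6218705 ] yaw 0.1888294286138056
   436 29 [446.3  10.5  76.8] 7.9
   448 30 [460.8  10.4  72. ] 5.5
   460 49 [472.1  11.9  76.6] 19.5
   472 53 [483.4  14.5  76.7] 28.2
   484 56 [494.6  14.6  73.9] 27.2
   496 43 [506.9  18.7  71.7] 27.0
   508 36 [518.7  21.4  69.5] 28.0
   520 35 [530.6  26.6  67.3] 29.3
   532 22 [540.9  25.5  64.5] 27.7
top 73 [499.2  19.1  61.7] [545.5  41.1 444.3]
 c [535.20301862  29.95642136  96.87932034] yaw -0.052761922545293195
   496 6 [501.   27.5 439.2] 11.4
  return _methods._mean(a, axis=axis, dtype=dtype,
  ret = um.true_divide(
Traceback (most recent call last):
ValueError: zero-size array to reduction operation maximum which has no identity
```

View pics/b.png

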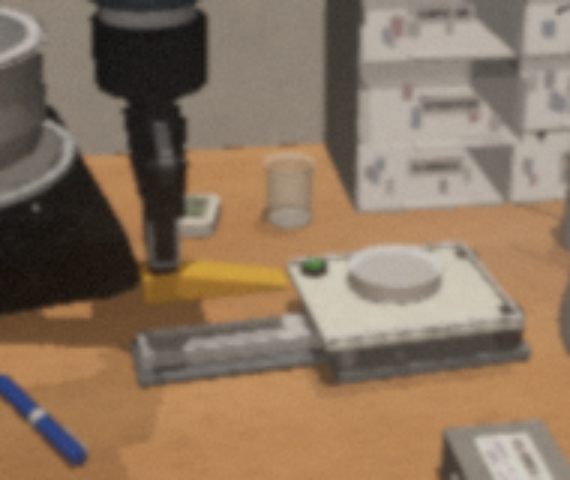

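The wedge hangs level from the pads over the runway. Its tip is at crop (288,280), short of the plate edge and in line with the runway. Lowering until I feel contact.

```bash
python3 -m creep '0 0 0 0 0 0.012 255; 0 0 0 0 0 0.024 255; 0 0 0 0 0 0.031 255; 0 0 0 0 0 0.034 255; 0 0 0 0 0 0.035 255; 0 0 0 0 0 0.035 255; 0 0 0 0 0 0.035 255'; python3 -m creep '0 0 0 0 0 0.001 255; 0 0 0 0 0 0.001 255; 0 0 0 0 0 0.001 255'; python3 -m creep '0 0 0 0 0 0.001 255; 0 0 0 0 0 0.001 255; 0 0 0 0 0 0.001 255'
```

```text
clock: 6.18
eef_pos: [457.3, 23.3, 54.0]
tcp_rot: [-3.142, -0.001, 0.075]
contact_force: [0.1, 0.2, -1.7]
opening: 0.224
grasp_force: 58.8
clock: 6.55
eef_pos: [457.1, 23.2, 52.8]
tcp_rot: [-3.142, -0.0, 0.075]
contact_force: [-0.1, -0.0, -0.5]
opening: 0.22
grasp_force: 58.8
clock: 6.92
eef_pos: [457.2, 23.3, 52.0]
tcp_rot: [-3.142, -0.0, 0.075]
contact_force: [-1.3, 1.1, 5.0]
opening: 0.225
grasp_force: 59.4
```

```bash
python3 -m creep '0 0 0 0 0 0.0003 255; 0 0 0 0 0 0.0003 255; 0 0 0 0 0 0.0003 255'; python3 - <<'E'
from h import *
plan(457.4,22.9,52,.0757)
for n in("side","top"):
    f=r.grab_frame(n);P=pts(f);hs=cv2.cvtColor(f["img"],cv2.COLOR_RGB2HSV).astype(int)
    m=(abs(P[...,0]-500)<90)&(abs(P[...,1]-25)<40)&(P[...,2]<60)&(hs[...,0]>17)&(hs[...,0]<36)&(hs[...,1]>120)&(hs[...,2]>60)
    k=comp(m);w=P[k[:,1],k[:,0]];print(n,len(k),w.min(0).round(1),w.max(0).round(1))
    save(f,"c_%s.png"%n,(150,130,310,250) if n=="side" else (190,110,320,270),3)
E
```

```text
clock: 7.3
eef_pos: [457.2, 23.3, 51.9]
tcp_rot: [-3.142, -0.0, 0.075]
contact_force: [-3.7, 0.6, 11.2]
opening: 0.226
grasp_force: 60.6
t=7.30 pos [457.2  23.3  51.9] rot [-3.1415e+00 -2.0000e-04  7.5300e-02] F [-3.7  0.6 11.2] op 0.23 g 60.6
turn [-0.   -0.01 -0.02] shift [ 0.0002  0.0004 -0.0001]
side 361 [441.7   7.2  23.3] [544.7  40.7  48.5]
top 76 [529.9  18.5  24.3] [544.6  41.4  34.9]
```

View pics/c_side.png

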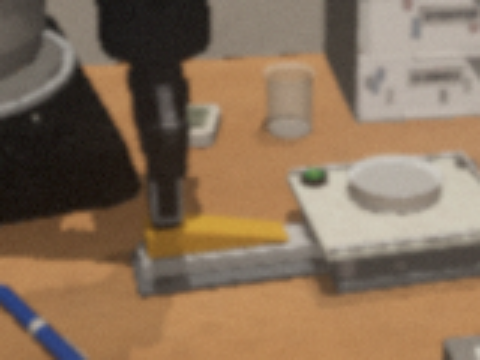

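View pics/c_top.png

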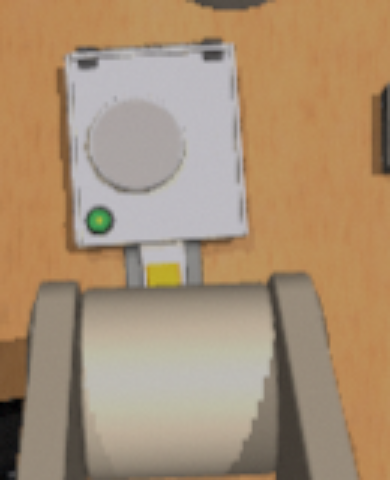

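The side crop shows the wedge flat on the runway, tip at (287,233), a little short of the plate. The top crop shows the tip at (163,270), centred on the bright bar. Pushing it in gently.

```bash
python3 -m creep '0 0 0 0.004 0 0 255; 0 0 0 0.009 0 0 255; 0 0 0 0.014 0 0 255; 0 0 0 0.019 0 0 255; 0 0 0 0.024 0 0 255; 0 0 0 0.029 0 0 255; 0 0 0 0.033 0 0 255; 0 0 0 0.035 0 0 255'; python3 -m creep '0 0 0 0.003 0 0 255; 0 0 0 0.006 0 0 255; 0 0 0 0.009 0 0 255; 0 0 0 0.01 0 0 255; 0 0 0 0.01 0 0 255'; cat >> h.py <<'E'
def plate():
    o=np.array([582,32.3]);a=.0757;ex=np.array([np.cos(a),np.sin(a)]);ey=np.array([-ex[1],ex[0]])
    out=[]
    for k in(0,1):
        for n in("side","top"):
            f=dict(np.load("/tmp/%s0.npz"%n)) if k==0 else r.grab_frame(n)
            if k and n=="side": save(f,"d%.0f.png"%(r.sense()["clock"]*100),(150,130,310,250),3)
            X=pts(f).reshape(-1,3);q=X[:,:2]-o;u=q@ex;v=q@ey
            s=(u>-15)&(u<120)&(abs(v)<58)&(X[:,2]>33)&(X[:,2]<50)&(np.hypot(u-53,v-14)>46)
            p=np.polyfit(u[s],X[s,2],1);print(k,n,s.sum(),"slope",p[0].round(4),"z at -10",np.polyval(p,-10).round(2),"at 125",np.polyval(p,125).round(2))
E
python3 -c "
from h import *
plan(510,22.9,52,.0757);plate()"
```

```text
clock: 8.4
eef_pos: [485.9, 25.5, 51.5]
tcp_rot: [-3.141, 0.012, 0.075]
contact_force: [-24.0, -1.7, 34.3]
opening: 0.226
grasp_force: 64.3
clock: 9.02
eef_pos: [494.2, 26.1, 51.5]
tcp_rot: [-3.141, 0.015, 0.075]
contact_force: [-29.1, -2.5, 38.9]
opening: 0.224
grasp_force: 65.4
t=9.03 pos [494.2  26.1  51.5] rot [-3.1414  0.0148  0.0755] F [-29.1  -2.5  38.9] op 0.22 g 65.4
turn [-0.01  0.85 -0.01] shift [ 0.0155  0.0044 -0.0007]
0 side 778 slope -0.0054 z at -10 41.74 at 125 41.01
0 top 1708 slope -0.0042 z at -10 41.48 at 125 40.92
1 side 778 slope -0.0066 z at -10 41.88 at 125 41.0
1 top 1081 slope 0.0043 z at -10 40.52 at 125 41.1
```

```bash
python3 -m creep '0 0 0 0 0 -0.0006 255; 0 0 0 0 0 -0.0012 255; 0 0 0 0 0 -0.0012 255; 0 0 0 0 0 -0.0012 255'; python3 -m creep '0 0 0 0 0 -0.0004 255; 0 0 0 0 0 -0.0004 255; 0 0 0 0 0 -0.0004 255'
```

```text
clock: 9.62
eef_pos: [501.5, 26.6, 52.2]
tcp_rot: [3.142, 0.001, 0.075]
contact_force: [-2.2, -0.8, -4.4]
opening: 0.22
grasp_force: 59.2
clock: 10.0
eef_pos: [501.9, 26.6, 53.0]
tcp_rot: [3.142, 0.0, 0.075]
contact_force: [-2.6, -0.7, -3.6]
opening: 0.229
grasp_force: 59.2
```

```bash
python3 -m creep '0 0 0 0 0 0.0006 255; 0 0 0 0 0 0.0006 255; 0 0 0 0 0 0.0006 255'; python3 -m creep '0 0 0 0 0 0.0003 255; 0 0 0 0 0 0.0003 255; 0 0 0 0 0 0.0003 255';python3 -c "
from h import *
plate()"
```

```text
clock: 10.38
eef_pos: [502.1, 26.6, 52.5]
tcp_rot: [-3.142, -0.0, 0.075]
contact_force: [-1.8, -0.3, -4.1]
opening: 0.223
grasp_force: 59.2
clock: 10.75
eef_pos: [502.0, 26.6, 52.2]
tcp_rot: [3.142, -0.0, 0.075]
contact_force: [-1.3, -0.8, -2.4]
opening: 0.221
grasp_force: 59.2
0 side 778 slope -0.0054 z at -10 41.74 at 125 41.01
0 top 1708 slope -0.0042 z at -10 41.48 at 125 40.92
1 side 746 slope -0.023 z at -10 44.18 at 125 41.07
1 top 1038 slope -0.0206 z at -10 43.75 at 125 40.97
```

```bash
python3 -m creep '0 0 0 0.001 0 0 255; 0 0 0 0.0025 0 0 255; 0 0 0 0.004 0 0.0001 255; 0 0 0 0.0055 0 0.0002 255; 0 0 0 0.0065 0 0.0003 255; 0 0 0 0.0065 0 0.0003 255; 0 0 0 0.0065 0 0.0003 255; 0 0 0 0.0065 0 0.0003 255';python3 -c "
from h import *
plate()"
```

```text
clock: 11.85
eef_pos: [508.7, 27.2, 52.0]
tcp_rot: [-3.142, -0.0, 0.075]
contact_force: [-2.5, -0.4, -3.3]
opening: 0.224
grasp_force: 59.2
0 side 778 slope -0.0054 z at -10 41.74 at 125 41.01
0 top 1708 slope -0.0042 z at -10 41.48 at 125 40.92
1 side 730 slope -0.0297 z at -10 45.15 at 125 41.14
1 top 953 slope -0.0285 z at -10 44.77 at 125 40.92
```

```bash
python3 -m creep '0 0 0 0 0 0.0002 255; 0 0 0 0 0 0.0004 255; 0 0 0 0 0 0.0004 255; 0 0 0 0 0 0.0004 255'; python3 -m creep '0 0 0 0 0 0 255; 0 0 0 0 0 0 255;0 0 0 0 0 0 255'
```

```text
clock: 12.45
eef_pos: [508.7, 27.1, 51.7]
tcp_rot: [-3.142, -0.001, 0.075]
contact_force: [-1.8, 0.5, 1.2]
opening: 0.222
grasp_force: 59.6
clock: 12.82
eef_pos: [508.7, 27.1, 51.6]
tcp_rot: [3.142, -0.0, 0.075]
contact_force: [-1.3, -0.2, 3.9]
opening: 0.223
grasp_force: 60.0
```

```bash
python3 -m creep '0 0 0 0 0 0 255; 0 0 0 0 0 0 255;0 0 0 0 0 0 255;0 0 0 0 0 0 255;0 0 0 0 0 0 255;0 0 0 0 0 0 255'; python3 - <<'E'
from h import *
plate()
f=r.grab_frame("side");P=pts(f);hs=cv2.cvtColor(f["img"],cv2.COLOR_RGB2HSV).astype(int)
m=(abs(P[...,0]-510)<90)&(abs(P[...,1]-25)<40)&(P[...,2]<60)&(hs[...,0]>17)&(hs[...,0]<36)&(hs[...,1]>120)&(hs[...,2]>60)
k=comp(m);w=P[k[:,1],k[:,0]];print(len(k),w.min(0).round(1),w.max(0).round(1));save(f,"end.png",(150,130,340,270),3)
E
```

```text
clock: 13.58
eef_pos: [508.7, 27.1, 51.7]
tcp_rot: [3.142, -0.001, 0.075]
contact_force: [-0.8, 0.1, 4.9]
opening: 0.223
grasp_force: 60.2
0 side 778 slope -0.0054 z at -10 41.74 at 125 41.01
0 top 1708 slope -0.0042 z at -10 41.48 at 125 40.92
1 side 726 slope -0.0293 z at -10 45.01 at 125 41.05
1 top 950 slope -0.0289 z at -10 44.77 at 125 40.86
181 [507.2  11.5  24.7] [562.9  41.7  44.8]
```

View pics/end.png

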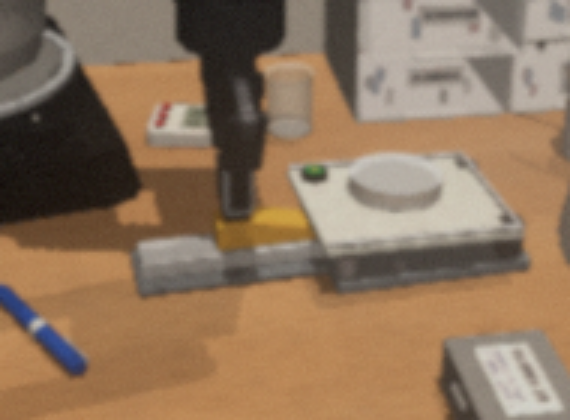

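The wedge lies flat on the runway from crop (217,230) to the plate edge at (312,228). The plate front is up about 3.4 mm, and the dish at (395,182) is still in place.

```bash
python3 -c "
from rig import r
print(r.sign_off())"
```

```text
the job is handed in; nothing more can be done
None
```

Handed in at about 13.7 s (no verdict returned): the wedge is gripped and flat on the runway with the plate's front edge resting on it about 3.4 mm up, and the dish and other bench items looked unmoved in the last picture.

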